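# Quieten the ultrasonic bath and hang up the ear defenders

## Task

The ultrasonic run is over: first turn the bath's power dial down to 1, its idle setting, so that it clicks home there. Then take the yellow ear defenders that lean against the bath and hang them gently by their headband on the free half of the T-shaped hanger, between the post and the end knob, the crown sitting on the bar and one cup hanging on either side; leave the blue pair and the other things undisturbed.

Things in the scene. Friction and masses are not known exactly. Their poses are not given: they have to be found in the camera images.
- bath: Small ultrasonic bath, fixed: steel tank with lid behind a blue console whose white panel slopes 30 degrees down to the robot. 245 mm long (x), 145 mm wide (y). Origin: middle of its underside; at yaw 0 the console faces -x. Tank rim 85 mm high, x -42 to +122 mm; lid top 90 mm; black lid handle up to 110 mm.
- dial (a joint): Power dial on the panel, a click every 0.5236 rad (30 degrees): 0 is setting 0, 0.5236 is setting 1, up to 3.1416, setting 6. Grows clockwise, looking at the panel. The white line on the black wing grip points at the number; the numbers run clockwise from 0 at the left over 3 (up the slope) to 6 at the right. Starts at 2, 3 or 4.
- dial_grip (a point): Point on the dial's axis, 5 mm below the top of its black wing grip. The frame turns with the dial: z along the axis, out of the panel (30 degrees from vertical, leaning to the robot's side); y along the wing towards the white line. Wing 44 mm long (y), 13 mm thick (x), 28 mm high; a grey skirt disc, 47 mm wide, lies 22.5 mm below.
- ear_defenders: Yellow ear defenders, rigid, 0.22 kg, leaning about 33 degrees against the bath's right side, cups on the bench. Origin: middle of the underside of the headband's crown. z: from cups to crown; x: from cup to cup; y: through the arch, as the bar must pass. Headband: half circle, 72 mm inner radius, 26 mm wide (y), 9 mm thick. Total height 174 mm, lowest point 165 mm below the origin.
- cup_front (a point): Middle of the -x cup of the yellow pair: an oval 84 mm high (z), 66 mm wide (y), 43 mm deep (x). The cups' inner faces are 60 mm apart. Frame parallel to the pair's.
- cup_rear (a point): Middle of the +x cup of the yellow pair: an oval 84 mm high (z), 66 mm wide (y), 43 mm deep (x). The cups' inner faces are 60 mm apart. Frame parallel to the pair's.
- hanger: T-shaped hanger, fixed: dark foot 150 x 130 x 8 mm, steel post of 16 mm, steel cross bar of 16 mm diameter along y, its top at 190 mm, with black end knobs of 27 mm diameter from 128 to 140 mm either side. Origin: middle of the foot's underside. The blue pair hangs on the -y half, the +y half is free.
- free_bay (a point): Middle of the free half of the bar, on top of the bar, 68 mm from the post's axis; y along the bar, z up.
- blue_defenders: A blue pair of ear defenders of the same shape and frame, hanging loose on the other half of the bar. To be left alone.
- visor: Bystander: clear safety visor lying on the bench, about 152 x 205 x 96 mm, loose; origin under its middle.
- jar: Bystander: specimen jar with a red cap, 64 mm wide, 77 mm high, loose, upright; origin under its middle.

How it is judged:
By the outcome, as a careful person would: the job done as asked, in the order asked, and still so for the second after the job is handed in, with the robot touching nothing.
It also fails if it takes over 58 s, if anything falls off the work surface, if the arm or the gripper's body presses on something with over 40 N, if the wrist force passes 120 N, or if a joint passes its speed limit or range.

## Robot

A 6-joint arm with a two-finger parallel gripper is mounted at the origin on the work surface; the furniture and walls round the work are solid. World frame = base frame: x ahead of the robot, y to its left, z up, the work surface at z = 0. Lengths are in m, angles in degrees, forces in N, time in s.
With the tool pointing down it reaches from about 0.25 to 0.725 m from the base axis. Payload 9.7 kg.
Tool frame: the origin (TCP) lies between the finger pads; the fingertips stand bot.tcp_to_tips ahead of it and the grasp point (between the pads) lies 2 mm behind it (bot.tcp_to_tips is the distance from the TCP to the fingertips, in m); z points along the fingers, y is the line along which they close (so a half turn about z gives the same grasp; the last joint's range is limited). The gripper opens to 85 mm and grips with 20 to 120 N. Pads are 22 mm wide; open, the fingers measure 114 mm over their backs; the gripper's body (76 mm by 85 mm) begins 54 mm behind the grasp point. The pads swing forward as they close: fully open they stand 13 mm farther back than shut.
Start: joints at [-76.203, 4.979, 10.078, 95.1, 0, 90], TCP at [0.131, -0.534, 0.248] pointing down, gripper open.
Joint ranges: [-179.16, 179.16], [-48.56, 103.87], [-65.8, 70.77], [-126.05, 130.52], [-82.76, 87.17], [-180, 180]. Speed limits (degrees/s): [127.2, 127.2, 147.25, 180, 180, 180].

## Interface

Orientations are given as [roll, pitch, yaw] about the fixed x, y, z axes, in that order (R = Rz(yaw) Ry(pitch) Rx(roll)).
In Python, from workcell import sensors, camera, camera_params, bot gives the robot as it stands.
- The arm moves only by the tool apply_moves, never from a script. Its argument "motion" is a list of rows, each an object with "jaw": the opening, from -1 (shut) to 1 (fully open); "xyz": the shift along the tool's x, y, z in mm, a list of three; "twist": the turn about the tool's z in rad. A call has 1 to 5 rows; each row is the pose to reach, as a shift and turn from the pose commanded when the call began, along the tool's axes at that moment; what a row does not reach only later rows make up. A row lasts 1/8 s, in which the tool goes at most 62.5 mm and 10.7 degrees, less where a joint would pass 70% of its speed; a pose out of reach is approached as far as the arm can. A call with a gripper value outside its range is refused whole. The fingers move at their own pace and stop on an object; "grip_force" is the grip in N (left out, the last holds). Time passes only in rows, so rows that repeat a pose let the fingers close. It gives the time, the measured TCP pose, the force, the opening and the grip force at its end, in the units of the state.
- sensors.get_obs(): the state, without advancing time (a new reading comes with each control period).
- camera(name): name is "scene" or "top" or "wrist"; returns (picture, depth): 480x640x3 uint8, red, green, blue; 480x640 float32, m along the optical axis (not along the pixel's ray), 0 where there is no reading.
- camera_params(name): a dict with "mtx" (3x3 intrinsics, pixels), "rvec" (rotation vector, rad) and "tvec" (3), from world to camera coordinates, as OpenCV has them. Camera axes: x right, y down, z forward; pixel columns grow to the right and rows downward; lengths in m; the calibration is good to about 2 mm. The wrist camera is an equidistant fisheye: a pixel r from the principal point sees the ray r / f radians off the axis. A picture is of the moment at which its call begins: read the wrist's pose just before it. camera_params takes no time and is no camera call; for the wrist camera it gives the pose at the moment of the call.
- bot.job_done(): hands the job in; it is judged then, once.
The state is a dict: "time": time; "q": joint angles; "qd": joint speeds; "joint_efforts": joint torques, N m; "ee_pos": TCP position; "tcp_rot": TCP orientation; "wrist_force": force on the tool from outside, world axes, zero at the start; "torque": the same for the moment, N m; "opening": finger opening in m; "grasp_force": force on a finger pad.
Only numpy, scipy, OpenCV 4.12 (cv2) and the standard library are available. Lean on these libraries where they do the work, as an engineer would, in place of code of your own. Each camera call takes 0.05 s, during which the arm holds its last target. There are 200 camera calls.

## Working session

There is one attempt and no reset: what is moved stays moved. The work goes in short steps, Python scripts to look and compute and a tool call to move; the robot and the scene stay as the last step left them, time stands still between calls to the robot, and variables do not carry over. Pictures are saved under pics/ and viewed, at most 10 in all, crops included, and the job is handed in when it is done.

Besides the shell and the picture viewer there is one more tool, called as a command line: name --argument value ..., lists and objects as JSON in quotes. apply_moves: Moves the arm, as the interface text tells. Its arguments: {"type":"object","properties":{"motion":{"type":"array","items":{"type":"object","properties":{"jaw":{"type":"number"},"xyz":{"type":"array","items":{"type":"number"}},"twist":{"type":"number"}}}},"grip_force":{"type":"number"}},"required":["motion"]}

```bash
mkdir -p pics; ls; cat > h.py <<'E'
import numpy as np, cv2
from scipy.spatial.transform import Rotation as Ro
from workcell import sensors, camera, camera_params, bot
def cloud(name):
    p=camera_params(name); im,d=camera(name)
    K=np.array(p["mtx"],float); R=cv2.Rodrigues(np.array(p["rvec"],float))[0]; t=np.array(p["tvec"],float).ravel()
    v,u=np.mgrid[0:480,0:640]
    x=(u-K[0,2])/K[0,0]; y=(v-K[1,2])/K[1,1]
    if name=="wrist":
        r=np.hypot(x,y)+1e-9; s=np.tan(np.clip(r,0,1.5))/r; x=x*s; y=y*s
    P=np.stack([x*d,y*d,d],-1)
    W=(P-t)@R
    W[d<=0]=np.nan
    return im,W
def save(im,n): cv2.imwrite("pics/"+n,cv2.cvtColor(im,cv2.COLOR_RGB2BGR))
E
python3 - <<'E'
from h import *
for n in("scene","top"):
    im,W=cloud(n); save(im,n+"0.png"); np.savez(n+"0.npz",im=im,W=W)
print(sensors.get_obs(), bot.tcp_to_tips)
E
```

```text
pics
{'time': 0.1, 'q': array([-7.62059554e+01,  5.00734257e+00,  1.00386555e+01,  9.50987044e+01,
       -3.67794876e-05,  8.99994696e+01]), 'qd': array([ 0.13010533, -0.08919222,  0.18823249, -0.00062697,  0.05828833,
        0.05762102]), 'joint_efforts': array([ 1.05566382e-03, -5.21561515e+01,  4.65652442e+01,  1.61248312e-02,
        8.00455041e-06, -1.94579422e-05]), 'ee_pos': array([ 0.13109429, -0.53396064,  0.24765673]), 'tcp_rot': array([-1.79932608e+02,  3.61555640e-05,  1.37945751e+01]), 'wrist_force': array([-0.12192049,  0.53339755,  1.01804716]), 'torque': array([0.02439409, 0.00222805, 0.00328434]), 'grasp_force': 0.0, 'opening': 0.08535054429631247} 0.017
```

View pics/scene0.png

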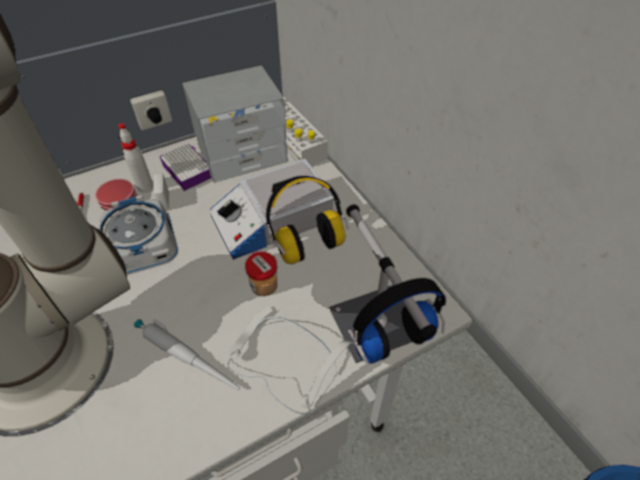

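View pics/top0.png

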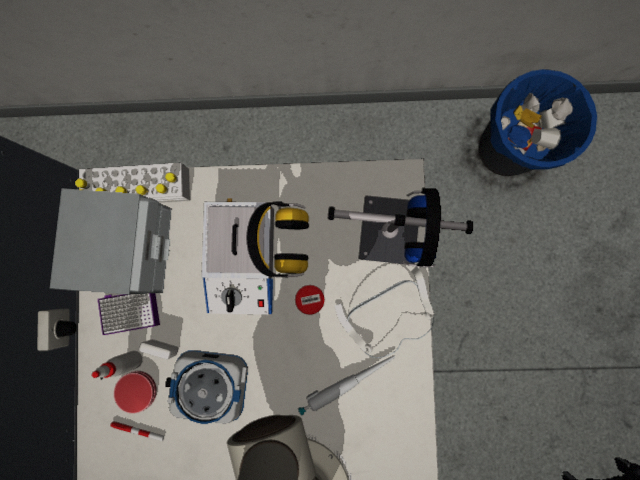

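The scene view shows the dial at (232,210), the yellow pair at (305,220), the free bar half at (370,235) and the blue pair at (400,320). In the top view the dial is at (232,297), the yellow crown at about (255,240) and the bar runs from (332,213) to (470,227). Next I measure.

```bash
python3 - <<'E'
from h import *
Z=np.load("top0.npz");im,W=Z["im"],Z["W"]
S=np.load("scene0.npz");si,SW=S["im"],S["W"]
f=lambda a:np.round(a,4).tolist()
for n,(u,v) in dict(knobL=(332,213),knobR=(470,227),barmid=(365,216),dial=(231,299),panelL=(212,300),panelR=(262,285),jar=(310,300),crown=(252,240),cupA=(292,217),cupB=(292,264),lidTL=(209,206),lidhandle=(235,238),bench=(340,330),tankL=(206,275),tankR=(270,277), pBL=(208,314),pBR=(270,314)).items(): print(n,f(W[v,u]))
for tag,im_,W_ in(("top",im,W),("scene",si,SW)):
    h=cv2.cvtColor(im_,cv2.COLOR_RGB2HSV)
    m=(h[...,0]>18)&(h[...,0]<32)&(h[...,1]>130)&(h[...,2]>60)&(W_[...,0]>.3)&(W_[...,2]>0.0)
    n,l,st,c=cv2.connectedComponentsWithStats(m.astype(np.uint8))
    for i in range(1,n):
        if st[i,4]>25:
            P=W_[l==i]; print(tag,st[i],f(np.nanmedian(P,0)),f(np.nanpercentile(P,3,0)),f(np.nanpercentile(P,97,0)))
a=cv2.resize(im[270:325,195:280],None,fx=5,fy=5,interpolation=3)
b=cv2.resize(si[170:265,200:285],None,fx=5,fy=5,interpolation=3)
c=np.zeros((475,800,3),np.uint8); a=a[:, :375]; c[:a.shape[0],:a.shape[1]]=a; c[:475,375:800]=b[:475,:425]
save(c,"zoom.png")
E
```

```text
knobL [0.5999, -0.0982, 0.1944]
knobR [0.564, -0.3606, 0.1955]
barmid [0.5927, -0.1621, 0.1882]
dial [0.4364, 0.1251, 0.0838]
panelL [0.4343, 0.1757, 0.0476]
panelR [0.4646, 0.0598, 0.0681]
jar [0.4296, -0.0449, 0.0798]
crown [0.5561, 0.0657, 0.1524]
cupA [0.6107, -0.0103, 0.0782]
cupB [0.5082, -0.0076, 0.0757]
lidTL [0.64, 0.1707, 0.0847]
lidhandle [0.5659, 0.1102, 0.1048]
bench [0.3569, -0.1077, 0.0018]
tankL [0.4894, 0.1778, 0.088]
tankR [0.482, 0.0464, 0.0352]
pBL [0.4008, 0.1978, -0.0008]
pBR [0.3973, 0.0526, 0.0016]
top [165 173  11   9  80] [0.7063, 0.2543, 0.0915] [0.6988, 0.2473, 0.0757] [0.7147, 0.2641, 0.0962]
top [ 75 179  12   9  82] [0.7004, 0.4544, 0.0917] [0.6932, 0.4482, 0.0784] [0.7085, 0.4669, 0.0961]
top [136 185  12  10  81] [0.6812, 0.3203, 0.0912] [0.6733, 0.3132, 0.0539] [0.6888, 0.3297, 0.0965]
top [156 184  11   9  77] [0.6823, 0.2756, 0.0918] [0.6748, 0.2689, 0.0715] [0.6911, 0.2851, 0.0966]
top [116 187  11   6  49] [0.6812, 0.3634, 0.092] [0.6771, 0.3577, 0.0802] [0.688, 0.3731, 0.0964]
top [257 207  14  61 136] [0.565, 0.0509, 0.1442] [0.5036, 0.0355, 0.
[... 248 characters left out ...]
6   9   6  33] [0.4976, 0.3575, 0.141] [0.4877, 0.3485, 0.1354] [0.5059, 0.3692, 0.1452]
scene [286 120   7   8  48] [0.6776, 0.3169, 0.0906] [0.671, 0.3108, 0.0668] [0.6861, 0.3427, 0.094]
scene [295 129   7   9  54] [0.6779, 0.2719, 0.0909] [0.6727, 0.2661, 0.0792] [0.6871, 0.2791, 0.0951]
scene [308 130   7   9  49] [0.7021, 0.2498, 0.0896] [0.6968, 0.2441, 0.08] [0.7104, 0.26, 0.0956]
scene [271 177  59  30 235] [0.5634, 0.0498, 0.1456] [0.501, 0.034, 0.1233] [0.6238, 0.0558, 0.1558]
scene [323 210  22  36 386] [0.6122, -0.0253, 0.0688] [0.6012, -0.0439, 0.033] [0.6257, 0.0123, 0.0808]
scene [275 226  25  38 571] [0.5015, -0.0199, 0.0654] [0.4892, -0.039, 0.0278] [0.5171, 0.0164, 0.0806]
```

View pics/zoom.png

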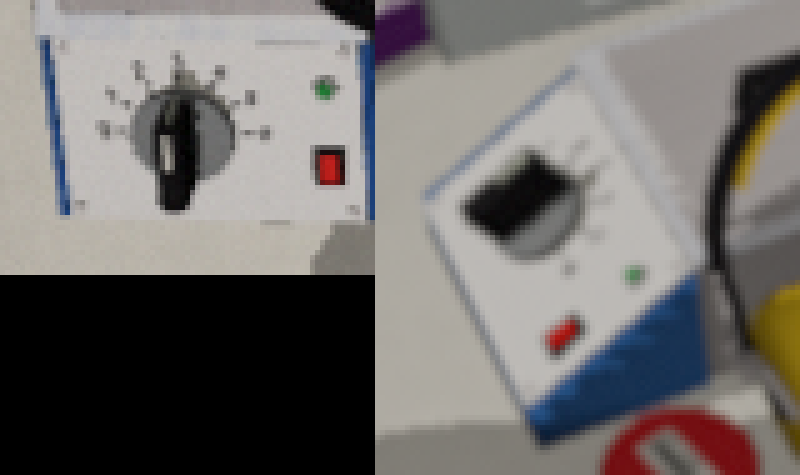

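The crop shows the wing on the dial pointing up the slope at (180,85), that is at 3. The numbers 0 to 6 run from left to right, so it has to turn two clicks counterclockwise. Next I get precise poses.

```bash
python3 - <<'E'
from h import *
f=lambda a:np.round(a,4).tolist()
def plane(P):
    c=P.mean(0); 
    for _ in range(4):
        n=np.linalg.svd(P-c,full_matrices=False)[2][2]; d=np.abs((P-c)@n); P=P[d<max(.002,1.5*np.median(d))]; c=P.mean(0)
    return c,n*np.sign(n[2])
for tag in("top","scene"):
    Z=np.load(tag+"0.npz");im,W=Z["im"].astype(int),Z["W"]
    box=(W[...,0]>.39)&(W[...,0]<.49)&(W[...,1]>.04)&(W[...,1]<.2)&(W[...,2]>.025)
    white=box&(im.min(2)>150)&(im.max(2)-im.min(2)<40)&(W[...,2]<.09)
    c,n=plane(W[white]); print(tag,"panel",white.sum(),f(c),f(n),"tilt",np.degrees(np.arccos(n[2])),"yaw",np.degrees(np.arctan2(-n[1],-n[0])))
    h=(W-c)@n
    up=np.array([0,0,1])-n*n[2]; up/=np.linalg.norm(up); rt=np.cross(up,n)
    a=(W-c)@rt; b=(W-c)@up
    blk=box&(im.max(2)<70)&(h>.012)&(h<.06)
    P=W[blk]; print(" wing n",blk.sum(),"h",f(np.percentile(h[blk],[5,50,95])))
    A=np.stack([a[blk],b[blk]],1); m=A.mean(0)
    (cc,sz,an)=cv2.minAreaRect((A*1000).astype(np.float32)); print(" rect mm",cc,sz,an,"ctr world",f(c+rt*cc[0]/1e3+up*cc[1]/1e3+n*np.median(h[blk])))
    gry=box&(np.abs(im-np.array([135]*3)).max(2)<35)&(h>.002)&(h<.015); print(" skirt",gry.sum(),f(np.nanmedian(W[gry],0)), f(np.percentile(W[gry],[2,98],axis=0)) if gry.sum() else 0)
    # whites line above panel
    wl=box&(im.min(2)>120)&(h>.018)&(h<.05); print(" line",wl.sum(),[f([x*1000,y*1000]) for x,y in zip(a[wl],b[wl])][:8])
    # bar free
    br=(W[...,2]>.178)&(W[...,2]<.2)&(W[...,0]>.5)&(W[...,1]<-.12)&(W[...,1]>-.2)
    P=W[br]; k=np.polyfit(P[:,1],P[:,0],1); print(" bar",br.sum(),"x=%.4f*y+%.4f"%tuple(k),"z",f(np.percentile(P[:,2],[5,50,95])))
    kb=(W[...,2]>.17)&(W[...,2]<.21)&(W[...,0]>.5)&(W[...,1]<-.03)&(W[...,1]>-.13)&(im.max(2)<70); print(" knob",kb.sum(),f(np.percentile(W[kb],[2,50,98],axis=0)))
    # band (yellow pair): all points above z .1
    bd=(W[...,2]>.115)&(W[...,2]<.17)&(W[...,0]>.46)&(W[...,0]<.66)&(W[...,1]>0)&(W[...,1]<.10)
    P=W[bd]; print(" band",bd.sum(),f(np.percentile(P,[1,50,99],axis=0)))
    tk=(W[...,2]>.08)&(W[...,2]<.094)&(W[...,0]>.48)&(W[...,1]>.03)&(W[...,1]<.2); P=W[tk]; print(" tank",f(np.percentile(P,[1,50,99],axis=0)))
E
```

```text
top panel 1830 [0.4453, 0.1169, 0.0568] [-0.519, 0.0203, 0.8545] tilt 31.294821429793977 yaw -2.2354987792898307
 wing n 135 h [0.0141, 0.0293, 0.0347]
 rect mm (20.322683334350586, 32.89665222167969) (127.1651840209961, 35.12971496582031) 46.03177261352539 ctr world [0.4574, 0.0961, 0.0989]
 skirt 149 [0.4406, 0.1199, 0.0615] [[0.4107, 0.0501, 0.0377], [0.4837, 0.1834, 0.0851]]
 line 6 [[-12.6574, 10.3052], [-13.2882, 6.7807], [-12.3636, 7.1326], [-14.2977, 0.3309], [-13.4692, 0.4476], [-20.7864, -16.9198]]
 bar 336 x=0.1313*y+0.6137 z [0.1838, 0.1885, 0.1922]
 knob 103 [[0.5896, -0.1271, 0.1825], [0.597, -0.0979, 0.1912], [0.6123, -0.0902, 0.1968]]
 band 857 [[0.4934, 0.0329, 0.1164], [0.5619, 0.0584, 0.1445], [0.6351, 0.0788, 0.159]]
 tank [[0.4835, 0.0416, 0.0821], [0.5632, 0.1265, 0.0894], [0.6465, 0.1854, 0.0935]]
scene panel 1585 [0.4412, 0.1083, 0.055] [-0.5078, 0.0209, 0.8612] tilt 30.546540622938156 yaw -2.358004478558118
 wing n 170 h [0.0128, 0.0238, 0.0345]
 rect mm (17.281400680541992, 33.47210693359375) (126.66792297363281, 27.27806282043457) 46.02487564086914 ctr world [0.4572, 0.0903, 0.0925]
 skirt 197 [0.4556, 0.1108, 0.0687] [[0.4082, 0.0458, 0.0369], [0.4875, 0.182, 0.0873]]
 line 17 [[-24.4658, 18.5428], [-20.2721, 21.1541], [-23.0882, 15.8445], [-19.6924, 20.8852], [-20.5812, 21.9532], [-22.7393, 12.831], [-20.3978, 21.5642], [-23.0297, 9.613]]
 bar 719 x=0.1757*y+0.9289 z [0.1801, 0.1884, 0.1975]
 knob 86 [[0.588, -0.104, 0.1741], [0.5943, -0.1, 0.1906], [0.6079, -0.0929, 0.1957]]
 band 535 [[0.49, 0.0289, 0.1163], [0.5471, 0.0512, 0.1433], [0.6331, 0.076, 0.1575]]
 tank [[0.4819, 0.0361, 0.0806], [0.5669, 0.0995, 0.0894], [1.2024, 0.1855, 0.0932]]
```

```bash
python3 - <<'E'
from h import *
from scipy.optimize import least_squares
f=lambda a:np.round(a,4).tolist()
n=np.array([-.50,.0206,.866]);n/=np.linalg.norm(n)
up=np.array([0,0,1])-n*n[2]; up/=np.linalg.norm(up); rt=np.cross(up,n)
allP=[]
for tag,c in(("top",[.4453,.1169,.0568]),("scene",[.4412,.1083,.055])):
    c=np.array(c);Z=np.load(tag+"0.npz");im,W=Z["im"].astype(int),Z["W"]
    h=(W-c)@n;a=(W-c)@rt;b=(W-c)@up
    box=(np.abs(W[...,0]-.435)<.045)&(np.abs(W[...,1]-.125)<.04)
    blk=box&(im.max(2)<75)&(h>.026)&(h<.045)
    A=np.stack([a[blk],b[blk]],1)*1000; (cc,sz,an)=cv2.minAreaRect(A.astype(np.float32))
    print(tag,blk.sum(),cc,sz,an,"top h",np.percentile(h[blk],90),"world at h=.03",f(c+rt*cc[0]/1e3+up*cc[1]/1e3+n*.030))
    bd=(W[...,2]>.085)&(W[...,2]<.17)&(W[...,0]>.46)&(W[...,0]<.66)&(W[...,1]>-.01)&(W[...,1]<.085)
    hs=cv2.cvtColor(Z["im"],cv2.COLOR_RGB2HSV)
    bd&=(im.max(2)<70)|((hs[...,0]>15)&(hs[...,0]<35)&(hs[...,1]>110))
    allP.append(W[bd]); print(bd.sum())
P=np.vstack(allP)
t=np.radians(33)
def res(p,full=False):
    x0,y0,z0,yaw=p
    R=Ro.from_euler('z',yaw)*Ro.from_euler('x',-t)   # lean crown to +y
    L=(P-[x0,y0,z0])@R.as_matrix()
    r=np.hypot(L[:,0],L[:,2]+.072)
    e=np.stack([np.maximum(0,np.maximum(r-.081,.072-r)),np.maximum(0,np.abs(L[:,1])-.013)],1)
    e[:,0]+=0.2*(r-.0765)
    return e.ravel()
s=least_squares(res,[.564,.06,.148,-.03],loss='soft_l1',f_scale=.003); print(f(s.x),np.degrees(s.x[3]),"rms",np.sqrt(np.mean(s.fun**2)))
E
```

```text
top 89 (-13.888559341430664, -2.0551071166992188) (13.983781814575195, 41.132938385009766) 0.1553543657064438 top h 0.034268750748815476 world at h=.03 [0.4291, 0.1315, 0.0817]
926
scene 75 (-15.546798706054688, 0.7738265991210938) (39.4228515625, 7.7543625831604) 86.16448211669922 top h 0.034495979334764885 world at h=.03 [0.4275, 0.1244, 0.0814]
559
[0.5644, 0.0637, 0.1471, -0.0423] -2.424259909155605 rms 0.002255117354933949
```

```bash
cat >> h.py <<'E'
def delta(xyz,yaw):
    o=sensors.get_obs(); R=Ro.from_euler('xyz',o["tcp_rot"],degrees=True)
    d=R.inv().apply(np.array(xyz)-o["ee_pos"])*1000
    tw=-np.radians((yaw-o["tcp_rot"][2]+180)%360-180)   # tool z down: twist sign
    print("t",round(o["time"],2),"pose",np.round(o["ee_pos"],4),np.round(o["tcp_rot"],1),"F",np.round(o["wrist_force"],1),"->",np.round(d,1),"twist",round(tw,3))
E
python3 -c "
from h import *
delta([.41,.13,.22],-2.3)"
```

```text
t 0.1 pose [ 0.1311 -0.534   0.2477] [-179.9    0.    13.8] F [-0.1  0.5  1. ] -> [ 429.2 -578.3   28.3] twist 0.281
```

apply_moves --motion '[{"xyz": [429,-578,28],"twist": 0.28,"jaw": -0.45},{"xyz": [429,-578,28],"twist": 0.28,"jaw": -0.45},{"xyz": [429,-578,28],"twist": 0.28,"jaw": -0.45},{"xyz": [429,-578,28],"twist": 0.28,"jaw": -0.45},{"xyz": [429,-578,28],"twist": 0.28,"jaw": -0.45}]' --grip_force 20

```text
time: 0.72
ee_pos: [0.2522, -0.2444, 0.2358]
tcp_rot: [180.0, -0.0, -2.3]
wrist_force: [1.3, 0.6, 0.3]
opening: 0.0235
grasp_force: 0.0
```

```bash
python3 -c "
from h import *
delta([.41,.13,.22],-2.3)"
```

```text
t 0.72 pose [ 0.2522 -0.2444  0.2358] [180.   -0.   -2.3] F [1.3 0.6 0.3] -> [ 142.6 -380.5   15.9] twist 0.0
```

apply_moves --motion '[{"xyz": [140,-375,15]},{"xyz": [140,-375,15]},{"xyz": [140,-375,15]},{"xyz": [140,-375,15]},{"xyz": [140,-375,15]}]'

```text
validation failed for argument at $.mo...
```

apply_moves --motion '[{"xyz": [0,0,0]},{"xyz": [0,0,0]}]'

```text
validation failed for argument at $.mo...
```

```bash
python3 - <<'E'
from h import *
delta([.41,.13,.22],-2.3)
im,W=cloud("wrist"); save(im,"w1.png"); np.savez("w1.npz",im=im,W=W)
E
```

```text
t 0.72 pose [ 0.2522 -0.2444  0.2358] [180.   -0.   -2.3] F [1.3 0.6 0.3] -> [ 142.6 -380.5   15.9] twist 0.0
```

View pics/w1.png

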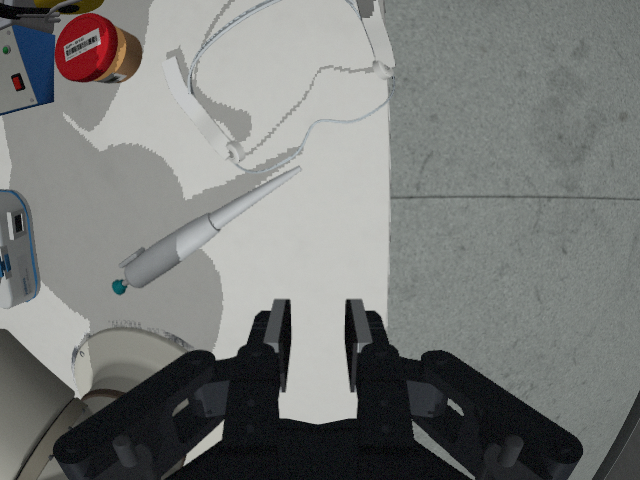

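The move was refused because each row needs every field. This wrist view therefore shows only the bench, with the jar at (95,48) and the fingers at (320,340).

apply_moves --motion '[{"xyz": [140,-375,15],"twist": 0,"jaw": -0.45},{"xyz": [140,-375,15],"twist": 0,"jaw": -0.45},{"xyz": [140,-375,15],"twist": 0,"jaw": -0.45},{"xyz": [140,-375,15],"twist": 0,"jaw": -0.45},{"xyz": [140,-375,15],"twist": 0,"jaw": -0.45}]'

```text
time: 1.4
ee_pos: [0.3729, 0.0094, 0.2244]
tcp_rot: [-178.4, 0.0, 0.4]
wrist_force: [-0.0, -1.2, 0.2]
opening: 0.0236
grasp_force: 0.0
```

apply_moves --motion '[{"xyz": [0,-55,0],"twist": 0,"jaw": -0.45},{"xyz": [0,-55,0],"twist": 0,"jaw": -0.45}]'

```text
time: 1.65
ee_pos: [0.3734, 0.0266, 0.2259]
tcp_rot: [-177.0, 0.1, 2.0]
wrist_force: [0.3, -0.3, -0.1]
opening: 0.0234
grasp_force: 0.0
```

```bash
cat > dial.py <<'E'
from h import *
import sys
delta([.41,.13,.22],-2.3)
im,W=cloud("wrist"); save(im,sys.argv[1]+".png"); im=im.astype(int)
f=lambda a:np.round(a,4).tolist()
box=(W[...,0]>.39)&(W[...,0]<.49)&(W[...,1]>.055)&(W[...,1]<.2)&(W[...,2]>.025)&(W[...,2]<.11)
white=box&(im.min(2)>140)&(im.max(2)-im.min(2)<40)
P=W[white];c=P.mean(0)
for _ in range(4):
    n=np.linalg.svd(P-c,full_matrices=False)[2][2];d=np.abs((P-c)@n);P=P[d<max(.002,1.5*np.median(d))];c=P.mean(0)
n*=np.sign(n[2]); print("n",f(n),"c",f(c),white.sum())
up=np.array([0,0,1])-n*n[2]; up/=np.linalg.norm(up); rt=np.cross(up,n)
h=(W-c)@n;a=(W-c)@rt;b=(W-c)@up
blk=box&(im.max(2)<75)&(h>.026)&(h<.045)
A=np.stack([a[blk],b[blk]],1)*1000; cc,sz,an=cv2.minAreaRect(A.astype(np.float32))
print(blk.sum(),cc,sz,an,f(c+rt*cc[0]/1e3+up*cc[1]/1e3+n*.030),np.percentile(h[blk],90))
wl=box&(im.min(2)>120)&(h>.024)&(h<.05); print("line mm from ctr",wl.sum(),np.round(np.stack([a[wl],b[wl]],1)*1000-cc,0).tolist()[:10])
E
python3 dial.py w2
```

```text
t 1.65 pose [0.3734 0.0266 0.2259] [-1.77e+02  1.00e-01  2.00e+00] F [ 0.3 -0.3 -0.1] -> [  40.2 -101.6   11.2] twist 0.075
n [-0.5193, 0.0382, 0.8538] c [0.4467, 0.1404, 0.0572] 7272
658 (13.126447677612305, -3.166431427001953) (12.390485763549805, 41.685546875) 2.3105647563934326 [0.4274, 0.1287, 0.0812] 0.03352823038401357
line mm from ctr 111 [[-2.0, 21.0], [-1.0, 21.0], [-0.0, 21.0], [-3.0, 20.0], [-2.0, 21.0], [-1.0, 21.0], [-3.0, 20.0], [-2.0, 21.0], [-1.0, 21.0], [-0.0, 21.0]]
```

View pics/w2.png

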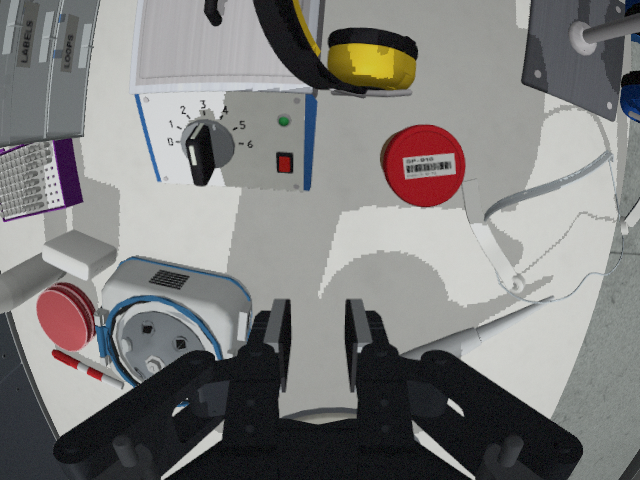

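```bash
python3 -c "
from h import *
o=sensors.get_obs(); print(np.round(o['q'],1),np.round(o['qd'],1),np.round(o['joint_efforts'],1))"
```

```text
[  1.9 -19.3 -14.3  95.1   3.  179.9] [-1.3 -0.5 -0.2 -0.2 -0.3  0. ] [  1.1 -24.7  46.5  -0.    0.3  -0. ]
```

apply_moves --motion '[{"xyz": [20,-50,0],"twist": -0.93,"jaw": -0.45},{"xyz": [20,-50,0],"twist": -0.93,"jaw": -0.45},{"xyz": [20,-50,0],"twist": -0.93,"jaw": -0.45},{"xyz": [20,-50,0],"twist": -0.93,"jaw": -0.45},{"xyz": [20,-50,0],"twist": -0.93,"jaw": -0.45}]'

```text
time: 2.33
ee_pos: [0.3918, 0.0755, 0.2288]
tcp_rot: [-178.2, -2.4, 55.4]
wrist_force: [-0.6, 0.8, -0.1]
opening: 0.0234
grasp_force: 0.0
```

apply_moves --motion '[{"xyz": [0,0,0],"twist": -0.93,"jaw": -0.45},{"xyz": [0,0,0],"twist": -0.93,"jaw": -0.45},{"xyz": [0,0,0],"twist": -0.93,"jaw": -0.45},{"xyz": [0,0,0],"twist": -0.93,"jaw": -0.45},{"xyz": [0,0,0],"twist": -0.93,"jaw": -0.45}]'

```text
time: 2.95
ee_pos: [0.3918, 0.0755, 0.2288]
tcp_rot: [179.2, -2.8, 108.7]
wrist_force: [0.5, -0.7, -0.6]
opening: 0.0236
grasp_force: 0.0
```

apply_moves --motion '[{"xyz": [0,0,0],"twist": -0.93,"jaw": -0.45},{"xyz": [0,0,0],"twist": -0.93,"jaw": -0.45},{"xyz": [0,0,0],"twist": -0.93,"jaw": -0.45},{"xyz": [0,0,0],"twist": -0.93,"jaw": -0.45},{"xyz": [0,0,0],"twist": -0.93,"jaw": -0.45}]'

```text
time: 3.58
ee_pos: [0.3918, 0.0755, 0.2288]
tcp_rot: [177.2, -1.0, 162.0]
wrist_force: [0.4, 0.0, 0.6]
opening: 0.0233
grasp_force: 0.0
```

```bash
python3 -c "
from h import *
delta([.4285,.1295,.15],177.2);print(np.round(sensors.get_obs()['q'],1))"
```

```text
t 3.58 pose [0.3918 0.0755 0.2288] [177.2  -1.  162. ] F [0.4 0.  0.6] -> [-19.6  58.9  81.4] twist -0.265
[  8.9 -16.3 -11.7  94.3   2.9  27. ]
```

apply_moves --motion '[{"xyz": [-20,59,81],"twist": -0.265,"jaw": -0.45},{"xyz": [-20,59,81],"twist": -0.265,"jaw": -0.45},{"xyz": [-20,59,81],"twist": -0.265,"jaw": -0.45}]'

```text
time: 3.95
ee_pos: [0.4285, 0.1301, 0.1479]
tcp_rot: [177.1, -0.5, 177.0]
wrist_force: [0.4, 0.4, 0.1]
opening: 0.0232
grasp_force: 0.0
```

```bash
python3 -c "
from h import *
delta([.4285,.1295,.085],177.2)"
```

```text
t 3.95 pose [0.4285 0.1301 0.1479] [177.1  -0.5 177. ] F [0.4 0.4 0.1] -> [-0.6 -3.7 62.8] twist -0.004
```

apply_moves --motion '[{"xyz": [0,-3.5,30],"twist": 0,"jaw": -0.45},{"xyz": [0,-3.5,62],"twist": 0,"jaw": -0.45},{"xyz": [0,-3.5,62],"twist": 0,"jaw": -0.62},{"xyz": [0,-3.5,62],"twist": 0,"jaw": -0.62}]'

```text
time: 4.45
ee_pos: [0.4294, 0.1298, 0.0899]
tcp_rot: [177.0, -0.2, 176.9]
wrist_force: [-1.4, -3.8, -1.8]
opening: 0.0163
grasp_force: 1.6
```

apply_moves --motion '[{"xyz": [0,0,0],"twist": -0.18,"jaw": -0.6},{"xyz": [0,0,0],"twist": -0.36,"jaw": -0.57},{"xyz": [0,0,0],"twist": -0.54,"jaw": -0.55},{"xyz": [0,0,0],"twist": -0.64,"jaw": -0.55},{"xyz": [0,0,0],"twist": -0.64,"jaw": -0.55}]'

```text
time: 5.08
ee_pos: [0.4297, 0.1301, 0.0898]
tcp_rot: [177.5, 1.6, -146.5]
wrist_force: [-1.2, -4.0, 3.9]
opening: 0.0191
grasp_force: 2.3
```

apply_moves --motion '[{"xyz": [0,0,0],"twist": -0.18,"jaw": -0.52},{"xyz": [0,0,0],"twist": -0.36,"jaw": -0.5},{"xyz": [0,0,0],"twist": -0.5,"jaw": -0.5},{"xyz": [0,0,0],"twist": -0.5,"jaw": -0.5},{"xyz": [0,0,0],"twist": -0.5,"jaw": -0.5}]'

```text
time: 5.7
ee_pos: [0.4295, 0.1308, 0.0888]
tcp_rot: [178.5, 2.6, -118.0]
wrist_force: [1.0, -0.5, 2.6]
opening: 0.0213
grasp_force: 1.0
```

apply_moves --motion '[{"xyz": [0,0,0],"twist": -0.1,"jaw": -0.6},{"xyz": [0,0,0],"twist": -0.1,"jaw": -0.62},{"xyz": [0,0,0],"twist": 0.0,"jaw": -0.3},{"xyz": [0,0,0],"twist": 0.0,"jaw": -0.3}]'

```text
time: 6.2
ee_pos: [0.4288, 0.1308, 0.0878]
tcp_rot: [178.4, 2.6, -117.9]
wrist_force: [0.1, -0.2, 0.5]
opening: 0.0298
grasp_force: 0.0
```

apply_moves --motion '[{"xyz": [0,0,-40],"twist": 0,"jaw": -0.3},{"xyz": [0,0,-80],"twist": 0,"jaw": -0.3},{"xyz": [0,0,-130],"twist": 0,"jaw": -0.3},{"xyz": [0,0,-130],"twist": 0,"jaw": -0.3}]'

```text
time: 6.7
ee_pos: [0.4305, 0.1242, 0.2215]
tcp_rot: [178.7, 2.8, -117.7]
wrist_force: [0.6, 0.1, -0.6]
opening: 0.0297
grasp_force: 0.0
```

```bash
python3 dial.py w3
```

```text
t 6.7 pose [0.4305 0.1242 0.2215] [ 178.7    2.8 -117.7] F [ 0.6  0.1 -0.6] -> [ 4.5 20.8  1.7] twist -2.014
n [-0.5053, 0.0201, 0.8627] c [0.442, 0.1139, 0.0546] 15136
843 (-14.4098482131958, -0.34047698974609375) (12.603039741516113, 42.682212829589844) 66.82476806640625 [0.4271, 0.1289, 0.0803] 0.033957818690809397
line mm from ctr 154 [[20.0, -9.0], [20.0, -8.0], [20.0, -9.0], [20.0, -9.0], [20.0, -10.0], [19.0, -11.0], [19.0, -11.0], [19.0, -12.0], [18.0, -13.0], [12.0, -12.0]]
```

View pics/w3.png

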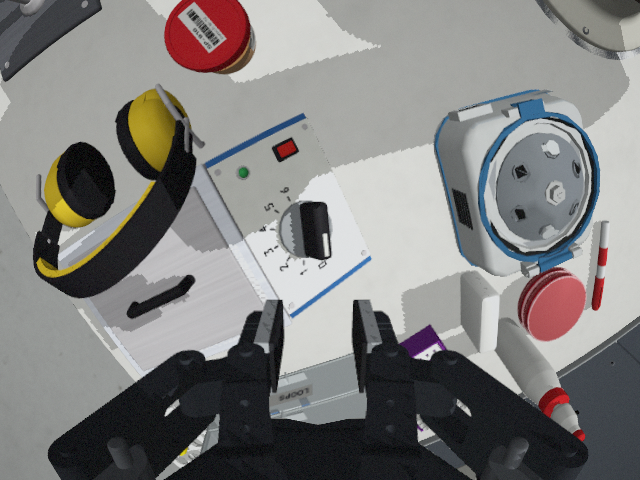

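The line at (325,245) points at about 1, perhaps a bit past it towards 0. I measure the wing angle more precisely.

```bash
cat > ang.py <<'E'
from h import *
im,W=cloud("wrist"); np.savez("a.npz",im=im,W=W); im=im.astype(int)
n=np.array([-.5,.0206,.866]);n/=np.linalg.norm(n)
up=np.array([0,0,1])-n*n[2]; up/=np.linalg.norm(up); rt=np.cross(up,n)
c=np.array([.4278,.1289,.0812])
h=(W-c)@n;a=(W-c)@rt*1e3;b=(W-c)@up*1e3
near=(np.hypot(a,b)<30)
print("wing top h",np.nanpercentile(h[near&(h>-.005)],[50,90,98]))
for lo in(-.004,0,.002):
    m=near&(h>lo)&(h<.01); A=np.stack([a[m],b[m]],1); mu=A.mean(0); v=np.linalg.svd(A-mu,full_matrices=False)[2][0]
    wl=m&(im.min(2)>110); L=np.stack([a[wl],b[wl]],1)-mu
    r=cv2.minAreaRect(A.astype(np.float32))
    print(lo,m.sum(),"ctr",np.round(mu,1),"axis ccw from up",np.round(np.degrees(np.arctan2(-v[0],v[1]))%180,1),"line mean",wl.sum(),np.round(L.mean(0),1) if wl.sum() else 0,"rect",np.round(r[1],1),round(r[2],1))
E
python3 ang.py
```

```text
wing top h [0.00228022 0.00375932 0.00448164]
-0.004 1021 ctr [ 0.6 -0.1] axis ccw from up 67.7 line mean 154 [-10.9   1.4] rect [13.1 44.4] 67.9
0 840 ctr [ 0.3 -0.9] axis ccw from up 67.9 line mean 148 [-10.9   2.3] rect [12.7 43.7] 67.9
0.002 594 ctr [-0.3 -1.4] axis ccw from up 67.8 line mean 134 [-10.5   3.1] rect [11.8 41. ] 68.3
```

```bash
python3 -c "
from h import *
delta([.4285,.1300,.088],-119)"
```

```text
t 6.8 pose [0.4294 0.124  0.2178] [ 178.5    2.6 -117.7] F [-0.4  0.6 -0.1] -> [  0.9   0.2 129.9] twist 0.022
```

apply_moves --motion '[{"xyz": [1,0,60],"twist": 0,"jaw": -0.3},{"xyz": [1,0,110],"twist": -0.05,"jaw": -0.3},{"xyz": [1,0,130],"twist": -0.05,"jaw": -0.3},{"xyz": [1,0,130],"twist": -0.05,"jaw": -0.3},{"xyz": [1,0,130],"twist": -0.05,"jaw": -0.6}]'

```text
time: 7.42
ee_pos: [0.4293, 0.129, 0.0878]
tcp_rot: [178.7, 2.6, -114.9]
wrist_force: [2.2, -3.5, -7.7]
opening: 0.0181
grasp_force: 18.5
```

apply_moves --motion '[{"xyz": [0,0,0],"twist": 0.03,"jaw": -0.62},{"xyz": [0,0,0],"twist": 0.075,"jaw": -0.64},{"xyz": [0,0,0],"twist": 0.075,"jaw": -0.64},{"xyz": [0,0,0],"twist": 0.075,"jaw": -0.3},{"xyz": [0,0,0],"twist": 0.075,"jaw": -0.3}]'

```text
time: 8.05
ee_pos: [0.4285, 0.1299, 0.0882]
tcp_rot: [178.4, 2.6, -119.2]
wrist_force: [-1.0, -0.2, -0.6]
opening: 0.0296
grasp_force: 0.0
```

apply_moves --motion '[{"xyz": [0,0,-40],"twist": 0,"jaw": -0.3},{"xyz": [0,0,-80],"twist": 0,"jaw": -0.3},{"xyz": [0,0,-130],"twist": 0,"jaw": -0.3},{"xyz": [0,0,-130],"twist": 0,"jaw": -0.3}]'

```text
time: 8.55
ee_pos: [0.4301, 0.1234, 0.2217]
tcp_rot: [178.6, 2.8, -119.1]
wrist_force: [0.1, -0.1, -1.0]
opening: 0.0294
grasp_force: 0.0
```

```bash
python3 ang.py
```

```text
wing top h [0.00232568 0.00380955 0.00444404]
-0.004 973 ctr [ 0.8 -0.1] axis ccw from up 59.5 line mean 126 [-9.8  3. ] rect [12.4 44.4] 58.9
0 783 ctr [ 0.3 -0.7] axis ccw from up 59.1 line mean 120 [-9.4  3.8] rect [12.3 42.6] 58.9
0.002 580 ctr [-0.  -1.2] axis ccw from up 59.4 line mean 119 [-9.2  4.5] rect [10.3 40.9] 59.5
```

```bash
cat > pair.py <<'E'
from h import *
from scipy.optimize import least_squares
Z=np.load("a.npz");im,W=Z["im"],Z["W"]; hs=cv2.cvtColor(im,cv2.COLOR_RGB2HSV)
m=(W[...,2]>.094)&(W[...,2]<.17)&(W[...,0]>.46)&(W[...,0]<.66)&(W[...,1]>-.01)&(W[...,1]<.085)
m&=(im.max(2)<70)|((hs[...,0]>15)&(hs[...,0]<35)&(hs[...,1]>110))
P=W[m]
def res(p):
    x0,y0,z0,yaw,t=p
    L=(P-[x0,y0,z0])@(Ro.from_euler('z',yaw)*Ro.from_euler('x',-t)).as_matrix()
    r=np.hypot(L[:,0],L[:,2]+.072)
    e=np.stack([np.maximum(0,np.maximum(r-.081,.072-r)),np.maximum(0,np.abs(L[:,1])-.013)],1)
    return np.append(e.ravel(),[3*(t-np.radians(33))])
s=least_squares(res,[.564,.06,.148,-.03,.576],loss='soft_l1',f_scale=.003); p=s.x
print(m.sum(),np.round(p[:3],4),np.degrees(p[3:]),np.sqrt(np.mean(s.fun**2)))
R=Ro.from_euler('z',p[3])*Ro.from_euler('x',-p[4])
for z in(-55,-50): print("front leg",z,np.round(p[:3]+R.apply([-np.sqrt(76.5**2-(72+z)**2)/1e3,0,z/1e3]),4))
tk=(W[...,2]>.08)&(W[...,2]<.095)&(W[...,0]>.49)&(W[...,0]<.55)&(W[...,1]>.02)&(W[...,1]<.2); print("rim y min",np.percentile(W[tk][:,1],[0.5,2]))
E
python3 pair.py
```

```text
7579 [0.5634 0.0622 0.1439] [-2.40844376 32.9995968 ] 7.419024142269579e-05
front leg -55 [0.4876 0.0354 0.0978]
front leg -50 [0.489  0.0381 0.1019]
rim y min [0.0523619  0.06038584]
```

```bash
python3 -c "
from h import *
delta([.4875,.029,.19],-92.4)"
```

```text
t 8.6 pose [0.4295 0.1232 0.2194] [ 178.5    2.7 -119.2] F [-0.2  0.3  0. ] -> [ 55.4 -97.2  24.4] twist -0.467
```

apply_moves --motion '[{"xyz": [55,-97,24],"twist": -0.467,"jaw": -0.06},{"xyz": [55,-97,24],"twist": -0.467,"jaw": -0.06},{"xyz": [55,-97,24],"twist": -0.467,"jaw": -0.06},{"xyz": [55,-97,24],"twist": -0.467,"jaw": -0.06}]'

```text
time: 9.1
ee_pos: [0.4863, 0.0287, 0.1872]
tcp_rot: [179.6, 3.0, -92.5]
wrist_force: [-0.1, 0.8, 0.8]
opening: 0.0402
grasp_force: 0.0
```

```bash
python3 -c "
from h import *
delta([.4875,.029,.094],-92.4)"
```

```text
t 9.1 pose [0.4863 0.0287 0.1872] [179.6   3.  -92.5] F [-0.1  0.8  0.8] -> [ 4.5 -1.9 93.1] twist -0.002
```

apply_moves --motion '[{"xyz": [2,-1,40],"twist": 0,"jaw": -0.06},{"xyz": [4,-2,80],"twist": 0,"jaw": -0.06},{"xyz": [4.5,-2,93],"twist": 0,"jaw": -0.06},{"xyz": [4.5,-2,93],"twist": 0,"jaw": -0.06}]'

```text
time: 9.6
ee_pos: [0.4879, 0.0298, 0.0956]
tcp_rot: [179.7, 3.0, -92.4]
wrist_force: [-0.0, -0.4, 0.3]
opening: 0.0398
grasp_force: 0.0
```

```bash
python3 - <<'E'
from h import *
delta([.4875,.029,.094],-92.4)
im,W=cloud("wrist"); save(im,"w4.png")
E
```

```text
t 9.6 pose [0.4879 0.0298 0.0956] [179.7   3.  -92.4] F [-0.  -0.4  0.3] -> [0.9 0.3 1.5] twist -0.0
```

View pics/w4.png

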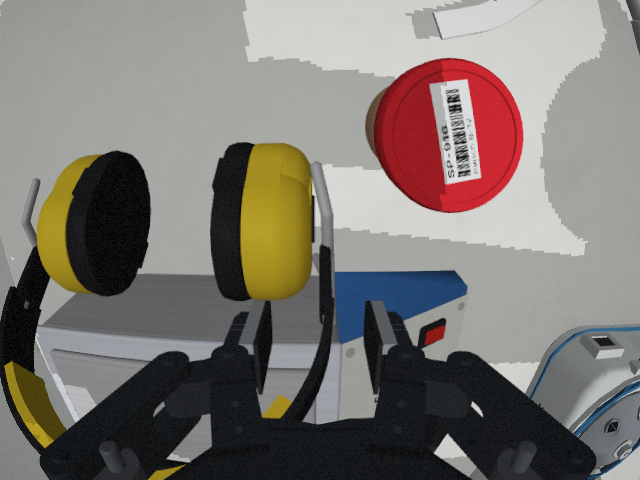

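The band sits between the pads at about (322,340). I close on it.

apply_moves --motion '[{"xyz": [0,0,0],"twist": 0,"jaw": -0.5},{"xyz": [0,0,0],"twist": 0,"jaw": -0.9},{"xyz": [0,0,0],"twist": 0,"jaw": -0.9},{"xyz": [0,0,0],"twist": 0,"jaw": -0.9}]' --grip_force 40

```text
time: 10.15
ee_pos: [0.4889, 0.029, 0.0963]
tcp_rot: [179.8, 2.9, -92.4]
wrist_force: [-0.4, -5.2, 3.9]
opening: 0.007
grasp_force: 38.8
```

apply_moves --motion '[{"xyz": [0,0,-10],"twist": 0,"jaw": -0.95},{"xyz": [0,0,-25],"twist": 0,"jaw": -0.95},{"xyz": [0,0,-50],"twist": 0,"jaw": -0.95},{"xyz": [0,0,-80],"twist": 0,"jaw": -0.95}]'

```text
time: 10.65
ee_pos: [0.4884, 0.0256, 0.1768]
tcp_rot: [179.7, 3.0, -92.3]
wrist_force: [0.3, -0.6, -1.9]
opening: 0.007
grasp_force: 38.6
```

```bash
python3 - <<'E'
from h import *
delta([.4875,.029,.094],-92.4)
im,W=cloud("wrist"); s,SW=cloud("scene"); np.savez("s2.npz",im=s,W=SW); np.savez("w5.npz",im=im,W=W)
c=np.zeros((480,800,3),np.uint8); c[:,:400]=cv2.resize(im,(400,480))[:, :]; c[:,400:]=cv2.resize(s[130:322,200:360],(400,480)); save(c,"c5.png")
E
```

```text
t 10.65 pose [0.4884 0.0256 0.1768] [179.7   3.  -92.3] F [ 0.3 -0.6 -1.9] -> [ 1.   0.6 82.9] twist 0.001
```

View pics/c5.png

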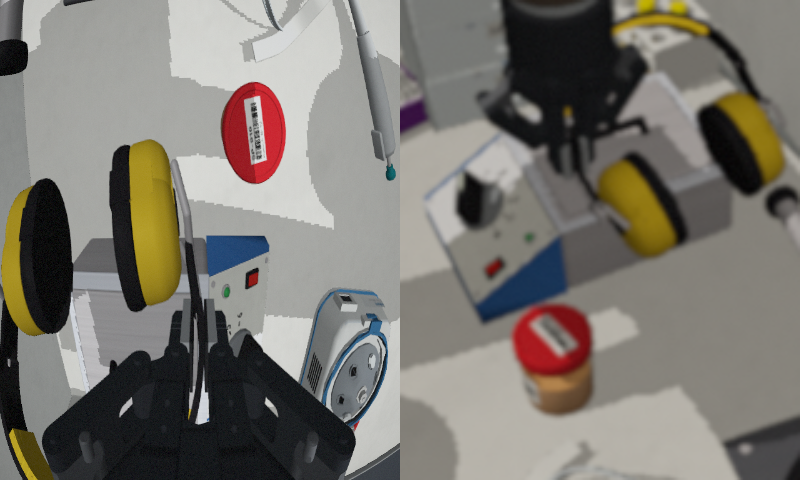

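```bash
cat > pf.py <<'E'
from h import *
from scipy.optimize import least_squares
def fitpair(srcs,g,zlo=.1):
    # free fit of arch to band points; g = grasp tcp
    Ps=[];Cy=[]
    for im,W in srcs:
        hs=cv2.cvtColor(im,cv2.COLOR_RGB2HSV)
        near=(np.linalg.norm(W-(g+[.07,.0,0]),axis=-1)<.2)&(W[...,2]>.05)
        yel=near&(hs[...,0]>15)&(hs[...,0]<35)&(hs[...,1]>110)
        blk=near&(im.max(2)<70)&(W[...,0]>g[0]+.06)&(W[...,2]>g[2]-.03)
        Ps.append(W[blk]); Cy.append(W[yel])
    return np.vstack(Ps),np.vstack(Cy)
def fit(P,Y,p0):
    def loc(p,Q): return (Q-p[:3])@Ro.from_euler('ZXY',[p[3],-p[4],p[5]]).as_matrix()
    def arch(L):
        r=np.hypot(L[:,0],L[:,2]+.072); dr=np.maximum(0,np.abs(r-.0765)-.0045); dy=np.maximum(0,np.abs(L[:,1])-.013)
        return np.where(L[:,2]>-.072,np.hypot(dr,dy),9)
    def cups(L):
        q=np.stack([np.maximum(0,np.abs(np.abs(L[:,0])-.0515)-.0215),np.zeros(len(L)),np.zeros(len(L))],1)
        e=np.hypot(L[:,1]/.033,(L[:,2]+.123)/.042); return np.hypot(q[:,0],.037*np.maximum(0,e-1))
    def res(p):
        LY=loc(p,Y); LP=loc(p,P)
        return np.concatenate([np.minimum(np.minimum(arch(LY),cups(LY)),.05),np.minimum(np.minimum(arch(LP),cups(LP)),.02)])
    s=least_squares(res,p0,loss='soft_l1',f_scale=.003); return s.x,np.median(np.abs(s.fun)),np.mean(np.abs(s.fun))
E
python3 - <<'E'
from pf import *
g=sensors.get_obs()["ee_pos"]
src=[(lambda z:(z["im"],z["W"]))(np.load(f)) for f in("w5.npz","s2.npz")]
P,Y=fitpair(src,g); print(len(P),len(Y))
for r in(0,.2,-.2):
    p,a,b=fit(P,Y,np.array([.5634,.0605,.1439+.0805,-.04,.576,r])); print(np.round(p[:3],4),np.round(np.degrees(p[3:]),1),a,b)
E
```

```text
13008 18669
[0.5485 0.0744 0.2312] [ -2.6  42.4 -14.7] 0.0 0.0017026712774976746
[0.554  0.0739 0.2313] [ -2.9  42.1 -11.8] 0.0 0.0016151693685495028
[0.5484 0.0747 0.2309] [ -3.   42.5 -15. ] 0.0 0.0017052782906966546
```

```bash
cat > plan.py <<'E'
from pf import *
o=sensors.get_obs(); g=o["ee_pos"]; Rt=Ro.from_euler('xyz',o["tcp_rot"],degrees=True)
p=np.array([.554,.0739,.2313,*np.radians([-2.9,42.1,-12])]); Rp=Ro.from_euler('ZXY',[p[3],-p[4],p[5]])
g0=np.array([.4884,.0256,.1768])
print("grip local",np.round(Rp.inv().apply(g0-p[:3]),4))
Z=Ro.from_euler('z',-5,degrees=True)
ph=np.linspace(30,150,121)*np.pi/180
pts=[np.array([.072*np.cos(a),y,-.072+.072*np.sin(a)]) for a in ph for y in(-.013,.013)]
rel=Z.apply(p[:3]+Rp.apply(pts)-g0)
cen=Z.apply(p[:3]+Rp.apply([0,0,-.072])-g0)
crw=Z.apply(p[:3]-g0)
print("rel tcp: circle centre",np.round(cen,4),"crown",np.round(crw,4))
for k,s in((0,"-y'"),(1,"+y'")):
    E=rel[k::2]; i=np.argmax(E[:,2]); print(s,"edge top",np.round(E[i],4))
cups=Z.apply(p[:3]+Rp.apply([[-.0515,0,-.165],[.0515,0,-.165],[-.03,0,-.123],[.03,0,-.123]])-g0); print(np.round(cups,3))
E
python3 plan.py
```

```text
grip local [-0.0773 -0.0017 -0.0603]
rel tcp: circle centre [ 0.0779 -0.0064  0.0022] crown [0.0696 0.0424 0.0545]
-y' edge top [0.0832 0.0318 0.0644]
+y' edge top [0.0859 0.0509 0.047 ]
[[ 0.038 -0.07  -0.073]
 [ 0.14  -0.069 -0.057]
 [ 0.054 -0.041 -0.039]
 [ 0.113 -0.041 -0.03 ]]
```

```bash
python3 -c "
from h import *
delta([.517,.01,.187],-97.5); delta([.512,-.18,.187],-97.5)"
```

```text
t 10.75 pose [0.4899 0.0255 0.1795] [-180.     3.1  -92.3] F [ 0.2  0.3 -2.2] -> [ 14.  -27.7  -8.3] twist 0.09
t 10.75 pose [0.4899 0.0255 0.1795] [-180.     3.1  -92.3] F [ 0.2  0.3 -2.2] -> [203.8 -30.4 -18.4] twist 0.09
```

apply_moves --motion '[{"xyz": [7,-14,-4],"twist": 0.045,"jaw": -0.95},{"xyz": [14,-28,-8],"twist": 0.09,"jaw": -0.95},{"xyz": [14,-28,-8],"twist": 0.09,"jaw": -0.95}]'

```text
time: 11.12
ee_pos: [0.5163, 0.0096, 0.1821]
tcp_rot: [179.4, 3.0, -97.5]
wrist_force: [-0.6, 0.5, -2.2]
opening: 0.0067
grasp_force: 39.6
```

```bash
python3 -c "
from h import *
delta([.512,-.18,.187],-97.5)"
```

```text
t 11.12 pose [0.5163 0.0096 0.1821] [179.4   3.  -97.5] F [-0.6  0.5 -2.2] -> [188.  -20.5 -14.9] twist -0.001
```

apply_moves --motion '[{"xyz": [23,-2.5,-3],"twist": 0,"jaw": -0.95},{"xyz": [47,-5,-6],"twist": 0,"jaw": -0.95},{"xyz": [70,-7.5,-7],"twist": 0,"jaw": -0.95},{"xyz": [94,-10,-8],"twist": 0,"jaw": -0.95},{"xyz": [94,-10,-8],"twist": 0,"jaw": -0.95}]'

```text
time: 11.75
ee_pos: [0.513, -0.0857, 0.1852]
tcp_rot: [179.4, 3.0, -97.6]
wrist_force: [-0.7, -0.3, -2.2]
opening: 0.0069
grasp_force: 39.3
```

```bash
python3 - <<'E'
from pf import *
delta([.512,-.18,.187],-97.5)
g=sensors.get_obs()["ee_pos"]
im,W=cloud("wrist"); s,SW=cloud("scene")
save(s[100:400,180:480].repeat(2,0).repeat(2,1),"s6.png")
P,Y=fitpair([(im,W)],g)
p,a,b=fit(P,Y,np.array([*(g+[.0696,.0424,.0545]),-.13,.73,-.2])); print(len(Y),len(P),np.round(p[:3]-g,4),np.round(np.degrees(p[3:]),1),a,b)
E
```

```text
t 11.75 pose [ 0.513  -0.0857  0.1852] [179.4   3.  -97.6] F [-0.7 -0.3 -2.2] -> [ 93.4 -11.4  -6.8] twist -0.001
17200 13641 [0.0667 0.0434 0.0535] [ -6.9  41.8 -12.4] 0.0 0.002478780277863281
```

View pics/s6.png

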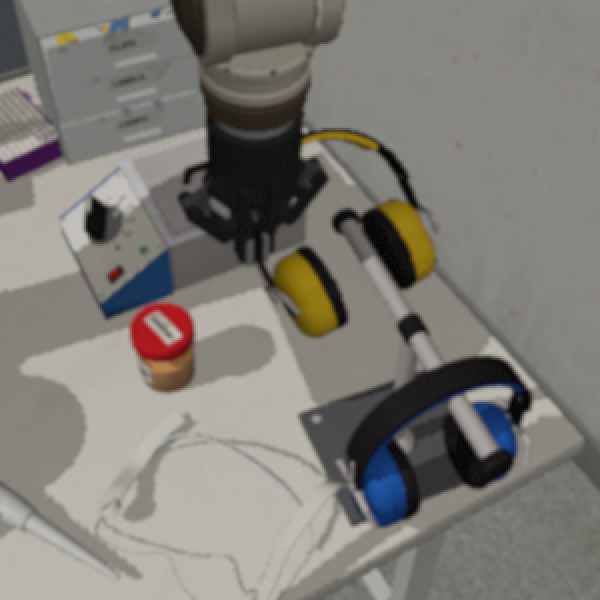

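The pair is threaded over the knob at (345,220) with a cup on either side of the bar and clear of it. I go on along the bar.

apply_moves --motion '[{"xyz": [23,-4,-2],"twist": 0,"jaw": -0.95},{"xyz": [47,-8,-4],"twist": 0,"jaw": -0.95},{"xyz": [70,-11,-5],"twist": 0,"jaw": -0.95},{"xyz": [93,-14,-5],"twist": 0,"jaw": -0.95},{"xyz": [93,-14,-5],"twist": 0,"jaw": -0.95}]'

```text
time: 12.48
ee_pos: [0.5151, -0.1794, 0.1854]
tcp_rot: [179.4, 3.0, -97.6]
wrist_force: [0.4, 0.4, -1.6]
opening: 0.007
grasp_force: 39.3
```

```bash
python3 - <<'E'
from pf import *
delta([.514,-.18,.145],-97.5)
g=sensors.get_obs()["ee_pos"]
im,W=cloud("wrist")
P,Y=fitpair([(im,W)],g)
p,a,b=fit(P,Y,np.array([*(g+[.0696,.0424,.0545]),-.13,.73,-.2])); print(len(Y),len(P),np.round(p[:3],4),np.round(np.degrees(p[3:]),1),a,b)
E
```

```text
t 12.47 pose [ 0.5151 -0.1794  0.1854] [179.4   3.  -97.6] F [ 0.4  0.4 -1.6] -> [ 2.9  0.6 40.3] twist -0.001
17330 18322 [ 0.5877 -0.1441  0.2461] [ 6.3 41.6 -0.1] 0.0 0.004244755203459893
```

apply_moves --motion '[{"xyz": [2,0,15],"twist": 0,"jaw": -0.95},{"xyz": [2,0,30],"twist": 0,"jaw": -0.95},{"xyz": [2,0,35],"twist": 0,"jaw": -0.95},{"xyz": [2,0,40],"twist": 0,"jaw": -0.95},{"xyz": [2,0,40],"twist": 0,"jaw": -0.95}]' --grip_force 20

```text
time: 13.15
ee_pos: [0.5148, -0.179, 0.1455]
tcp_rot: [179.4, 2.9, -97.5]
wrist_force: [-0.9, -0.1, -1.2]
opening: 0.0068
grasp_force: 39.8
```

apply_moves --motion '[{"xyz": [0,0,2],"twist": 0,"jaw": -0.95},{"xyz": [0,0,4],"twist": 0,"jaw": -0.95},{"xyz": [0,0,4],"twist": 0,"jaw": -0.95}]'

```text
time: 13.52
ee_pos: [0.5149, -0.1786, 0.1432]
tcp_rot: [179.5, 3.0, -97.5]
wrist_force: [-5.6, 4.7, 8.7]
opening: 0.0069
grasp_force: 41.6
```

apply_moves --motion '[{"xyz": [0,0,0],"twist": 0,"jaw": -0.84},{"xyz": [0,0,0],"twist": 0,"jaw": -0.84},{"xyz": [0,0,2],"twist": 0,"jaw": -0.84},{"xyz": [0,0,2],"twist": 0,"jaw": -0.84}]' --grip_force 20

```text
time: 14.02
ee_pos: [0.5148, -0.178, 0.1422]
tcp_rot: [179.6, 3.0, -97.5]
wrist_force: [-9.7, 7.5, 16.2]
opening: 0.0069
grasp_force: 43.0
```

```bash
python3 - <<'E'
from h import *
o=sensors.get_obs(); print(o["ee_pos"],o["wrist_force"],o["torque"],o["grasp_force"],o["opening"])
E
```

```text
[ 0.51479887 -0.17797391  0.14220822] [-9.66746398  7.52421379 16.23101971] [ 1.72161751  1.63072145 -0.10192293] 42.95273275671207 0.0069290786700144545
```

apply_moves --motion '[{"xyz": [0,2,-2],"twist": 0,"jaw": -0.84},{"xyz": [0,2,-2],"twist": 0,"jaw": -0.835},{"xyz": [0,2,-2],"twist": 0,"jaw": -0.83},{"xyz": [0,2,-2],"twist": 0,"jaw": -0.83}]' --grip_force 20

```text
time: 14.52
ee_pos: [0.5134, -0.1787, 0.1419]
tcp_rot: [179.5, 3.0, -97.5]
wrist_force: [2.7, 1.1, 3.9]
opening: 0.0075
grasp_force: 33.1
```

```bash
cat > st.py <<'E'
from h import *
# pair state from top + scene yellow/black points
o=sensors.get_obs(); print(round(o["time"],2),np.round(o["ee_pos"],4),"F",np.round(o["wrist_force"],1),"grip",round(o["grasp_force"],1),round(o["opening"],4))
for n in("top","scene"):
    im,W=cloud(n); h=cv2.cvtColor(im,cv2.COLOR_RGB2HSV)
    m=(h[...,0]>15)&(h[...,0]<35)&(h[...,1]>110)&(W[...,0]>.45)&(W[...,1]<.0)&(W[...,1]>-.3)&(W[...,2]>.01)
    k,l,st,_=cv2.connectedComponentsWithStats(m.astype(np.uint8))
    for i in range(1,k):
        if st[i,4]>25:
            P=W[l==i]; print(n,st[i,:2],st[i,4],*[np.round(q,3) for q in np.nanpercentile(P,[3,50,97],axis=0)])
    b=(im.max(2)<70)&(W[...,2]>.197)&(W[...,2]<.30)&(W[...,0]>.56)&(W[...,0]<.66)&(W[...,1]>-.22)&(W[...,1]<-.06)
    if b.sum()>5: print(n,"band top",b.sum(),*[np.round(q,3) for q in np.percentile(W[b],[3,50,97],axis=0)])
E
python3 st.py
```

```text
14.53 [ 0.5134 -0.1787  0.1419] F [2.7 1.1 3.9] grip 33.1 0.0075
top [371 184] 115 [ 0.564 -0.201  0.128] [ 0.651 -0.186  0.145] [ 0.664 -0.15   0.574]
top [353 188] 123 [ 0.521 -0.164  0.192] [ 0.599 -0.145  0.205] [ 0.644 -0.129  0.568]
top band top 442 [ 0.563 -0.155  0.197] [ 0.602 -0.136  0.204] [ 0.642 -0.123  0.212]
scene [362 215] 155 [ 0.539 -0.212  0.185] [ 0.622 -0.153  0.204] [ 0.646 -0.144  0.296]
scene [396 248] 510 [ 0.611 -0.283  0.128] [ 0.644 -0.228  0.147] [ 0.659 -0.196  0.19 ]
scene [342 276] 630 [ 0.513 -0.273  0.1  ] [ 0.533 -0.223  0.125] [ 0.549 -0.194  0.167]
scene band top 150 [ 0.56  -0.202  0.202] [ 0.567 -0.193  0.215] [ 0.628 -0.141  0.224]
```

apply_moves --motion '[{"xyz": [0,0,0],"twist": 0,"jaw": -0.825},{"xyz": [0,0,0],"twist": 0,"jaw": -0.82},{"xyz": [0,0,0],"twist": 0,"jaw": -0.82}]' --grip_force 20

```text
time: 15.0
ee_pos: [0.5128, -0.1788, 0.1415]
tcp_rot: [179.4, 2.9, -97.6]
wrist_force: [2.3, 1.3, 2.0]
opening: 0.0076
grasp_force: 27.2
```

```bash
python3 st.py
```

```text
15.0 [ 0.5128 -0.1788  0.1415] F [2.3 1.3 2. ] grip 27.2 0.0076
top [371 184] 112 [ 0.562 -0.201  0.13 ] [ 0.65  -0.186  0.146] [ 0.663 -0.148  0.574]
top [355 188] 115 [ 0.521 -0.165  0.19 ] [ 0.599 -0.146  0.206] [ 0.645 -0.129  0.567]
top band top 436 [ 0.564 -0.157  0.197] [ 0.601 -0.137  0.204] [ 0.641 -0.123  0.213]
scene [362 215] 156 [ 0.539 -0.212  0.183] [ 0.619 -0.153  0.205] [ 0.646 -0.144  0.295]
scene [395 248] 509 [ 0.612 -0.283  0.129] [ 0.642 -0.228  0.148] [ 0.659 -0.196  0.19 ]
scene [342 276] 630 [ 0.513 -0.274  0.099] [ 0.532 -0.223  0.125] [ 0.549 -0.193  0.166]
scene band top 145 [ 0.56  -0.202  0.203] [ 0.567 -0.193  0.216] [ 0.622 -0.142  0.224]
```

apply_moves --motion '[{"xyz": [-3,0,1.5],"twist": 0,"jaw": -0.815},{"xyz": [-6,0,3],"twist": 0,"jaw": -0.815},{"xyz": [-9,0,4.5],"twist": 0,"jaw": -0.815},{"xyz": [-12,0,6],"twist": 0,"jaw": -0.815},{"xyz": [-12,0,6],"twist": 0,"jaw": -0.815}]'

```text
time: 15.72
ee_pos: [0.5146, -0.1665, 0.137]
tcp_rot: [179.5, 2.9, -97.6]
wrist_force: [-2.5, -3.2, 7.7]
opening: 0.0079
grasp_force: 39.8
```

```bash
python3 st.py
```

```text
15.72 [ 0.5146 -0.1665  0.137 ] F [-2.5 -3.2  7.7] grip 39.8 0.0079
top [385 184] 117 [ 0.571 -0.247  0.123] [ 0.654 -0.23   0.141] [ 0.664 -0.174  0.563]
top [352 188] 94 [ 0.541 -0.162  0.195] [ 0.608 -0.14   0.208] [ 0.645 -0.124  0.576]
top band top 415 [ 0.569 -0.155  0.197] [ 0.608 -0.131  0.204] [ 0.645 -0.116  0.213]
scene [358 213] 157 [ 0.541 -0.201  0.193] [ 0.617 -0.148  0.206] [ 0.645 -0.136  0.291]
scene [394 247] 546 [ 0.61  -0.282  0.127] [ 0.641 -0.226  0.148] [ 0.657 -0.194  0.191]
scene [341 273] 688 [ 0.515 -0.272  0.09 ] [ 0.533 -0.217  0.119] [ 0.549 -0.184  0.158]
scene band top 182 [ 0.561 -0.19   0.201] [ 0.569 -0.179  0.211] [ 0.627 -0.131  0.221]
```

apply_moves --motion '[{"xyz": [0,0,2],"twist": 0,"jaw": -0.81},{"xyz": [0,0,4],"twist": 0,"jaw": -0.805},{"xyz": [0,0,6],"twist": 0,"jaw": -0.805},{"xyz": [0,0,6],"twist": 0,"jaw": -0.8},{"xyz": [0,0,6],"twist": 0,"jaw": -0.8}]'

```text
time: 16.45
ee_pos: [0.515, -0.1646, 0.1337]
tcp_rot: [179.7, 3.1, -97.5]
wrist_force: [-7.5, 9.4, 26.0]
opening: 0.0084
grasp_force: 44.3
```

```bash
python3 st.py
```

```text
16.45 [ 0.515  -0.1646  0.1337] F [-7.5  9.4 26. ] grip 44.3 0.0084
top [379 182] 171 [ 0.57 -0.25  0.12] [ 0.653 -0.228  0.145] [ 0.665 -0.174  0.56 ]
top [355 189] 49 [ 0.557 -0.164  0.196] [ 0.628 -0.153  0.204] [ 0.643 -0.128  0.566]
top band top 399 [ 0.573 -0.159  0.198] [ 0.61  -0.132  0.204] [ 0.645 -0.117  0.212]
scene [357 213] 171 [ 0.54  -0.199  0.194] [ 0.613 -0.147  0.206] [ 0.642 -0.137  0.287]
scene [394 247] 551 [ 0.61  -0.283  0.129] [ 0.639 -0.227  0.149] [ 0.655 -0.195  0.191]
scene [341 273] 667 [ 0.514 -0.272  0.09 ] [ 0.533 -0.216  0.117] [ 0.548 -0.182  0.159]
scene band top 183 [ 0.561 -0.187  0.2  ] [ 0.571 -0.176  0.21 ] [ 0.628 -0.128  0.218]
```

apply_moves --motion '[{"xyz": [0,0,-3],"twist": 0,"jaw": -0.8},{"xyz": [0,0,-5],"twist": 0,"jaw": -0.8},{"xyz": [0,0,-5],"twist": 0,"jaw": -0.795},{"xyz": [0,0,-5],"twist": 0,"jaw": -0.79},{"xyz": [0,0,-5],"twist": 0,"jaw": -0.79}]'

```text
time: 17.18
ee_pos: [0.5147, -0.1658, 0.1357]
tcp_rot: [179.5, 3.0, -97.5]
wrist_force: [-0.6, 0.5, 7.2]
opening: 0.0093
grasp_force: 21.9
```

```bash
python3 st.py
```

```text
17.18 [ 0.5147 -0.1658  0.1357] F [-0.6  0.5  7.2] grip 21.9 0.0093
top [385 184] 120 [ 0.57  -0.248  0.122] [ 0.654 -0.23   0.142] [ 0.664 -0.172  0.563]
top [352 186] 84 [ 0.542 -0.163  0.195] [ 0.609 -0.141  0.208] [ 0.645 -0.124  0.576]
top band top 410 [ 0.572 -0.155  0.198] [ 0.608 -0.131  0.204] [ 0.644 -0.117  0.212]
scene [358 213] 160 [ 0.541 -0.199  0.194] [ 0.615 -0.147  0.206] [ 0.644 -0.136  0.287]
scene [394 247] 548 [ 0.61  -0.282  0.128] [ 0.641 -0.226  0.148] [ 0.656 -0.193  0.191]
scene [341 273] 683 [ 0.514 -0.273  0.088] [ 0.533 -0.216  0.118] [ 0.548 -0.183  0.159]
scene band top 190 [ 0.56  -0.189  0.2  ] [ 0.57  -0.177  0.211] [ 0.624 -0.129  0.219]
```

apply_moves --motion '[{"xyz": [0,0,-5],"twist": 0,"jaw": -0.8},{"xyz": [10,0,-6],"twist": 0,"jaw": -0.8},{"xyz": [22,0,-6],"twist": 0,"jaw": -0.8},{"xyz": [25,0,-4],"twist": 0,"jaw": -0.8},{"xyz": [25,0,-2],"twist": 0,"jaw": -0.8}]'

```text
time: 17.9
ee_pos: [0.5101, -0.1907, 0.1362]
tcp_rot: [179.3, 3.1, -97.5]
wrist_force: [-8.8, 7.0, 11.4]
opening: 0.0088
grasp_force: 22.5
```

apply_moves --motion '[{"xyz": [0,0,0],"twist": 0,"jaw": -0.79},{"xyz": [0,0,0],"twist": 0,"jaw": -0.785},{"xyz": [0,0,0],"twist": 0,"jaw": -0.78}]'

```text
time: 18.27
ee_pos: [0.5102, -0.1908, 0.1361]
tcp_rot: [179.3, 3.0, -97.5]
wrist_force: [-6.3, 3.7, 6.1]
opening: 0.0098
grasp_force: 11.7
```

```bash
python3 st.py
```

```text
18.27 [ 0.5102 -0.1908  0.1361] F [-6.3  3.7  6.1] grip 11.7 0.0098
top [362 185] 444 [ 0.511 -0.221  0.123] [ 0.641 -0.187  0.145] [ 0.662 -0.142  0.566]
top band top 412 [ 0.563 -0.163  0.197] [ 0.596 -0.148  0.204] [ 0.633 -0.134  0.211]
scene [365 220] 141 [ 0.528 -0.235  0.185] [ 0.614 -0.163  0.203] [ 0.641 -0.157  0.311]
scene [394 251] 456 [ 0.611 -0.281  0.124] [ 0.641 -0.225  0.141] [ 0.658 -0.195  0.19 ]
scene [343 281] 591 [ 0.515 -0.277  0.096] [ 0.532 -0.226  0.117] [ 0.548 -0.198  0.159]
scene band top 135 [ 0.56  -0.214  0.201] [ 0.567 -0.199  0.21 ] [ 0.623 -0.148  0.217]
```

apply_moves --motion '[{"xyz": [0,0,0],"twist": 0,"jaw": -0.775},{"xyz": [0,0,0],"twist": 0,"jaw": -0.77},{"xyz": [0,0,0],"twist": 0,"jaw": -0.765},{"xyz": [0,0,0],"twist": 0,"jaw": -0.76},{"xyz": [0,0,0],"twist": 0,"jaw": -0.755}]'

```text
time: 19.0
ee_pos: [0.5104, -0.1913, 0.1359]
tcp_rot: [179.4, 3.0, -97.5]
wrist_force: [-5.0, 0.8, 3.7]
opening: 0.0101
grasp_force: 2.7
```

```bash
python3 st.py
```

```text
19.0 [ 0.5104 -0.1913  0.1359] F [-5.   0.8  3.7] grip 2.7 0.0101
top [362 185] 432 [ 0.542 -0.221  0.125] [ 0.641 -0.188  0.144] [ 0.662 -0.155  0.563]
top band top 415 [ 0.562 -0.163  0.197] [ 0.595 -0.148  0.204] [ 0.633 -0.134  0.211]
scene [366 220] 136 [ 0.531 -0.234  0.187] [ 0.615 -0.163  0.203] [ 0.641 -0.156  0.31 ]
scene [394 251] 457 [ 0.611 -0.281  0.124] [ 0.642 -0.224  0.141] [ 0.658 -0.195  0.191]
scene [342 281] 594 [ 0.514 -0.278  0.096] [ 0.532 -0.226  0.117] [ 0.548 -0.197  0.162]
scene band top 144 [ 0.561 -0.215  0.199] [ 0.567 -0.2    0.211] [ 0.623 -0.148  0.217]
```

apply_moves --motion '[{"xyz": [0,1,0],"twist": 0,"jaw": -0.75},{"xyz": [0,2,0],"twist": 0,"jaw": -0.745},{"xyz": [0,2,0],"twist": 0,"jaw": -0.735},{"xyz": [0,2,0],"twist": 0,"jaw": -0.725},{"xyz": [0,2,0],"twist": 0,"jaw": -0.715}]'

```text
time: 19.73
ee_pos: [0.5092, -0.1911, 0.136]
tcp_rot: [179.5, 2.9, -97.5]
wrist_force: [0.1, 0.5, -2.4]
opening: 0.0125
grasp_force: 2.3
```

```bash
python3 st.py
```

```text
19.73 [ 0.5092 -0.1911  0.136 ] F [ 0.1  0.5 -2.4] grip 2.3 0.0125
top [360 186] 454 [ 0.555 -0.214  0.102] [ 0.643 -0.179  0.13 ] [ 0.662 -0.152  0.551]
top band top 424 [ 0.562 -0.154  0.197] [ 0.588 -0.142  0.203] [ 0.623 -0.129  0.21 ]
scene [365 219] 114 [ 0.528 -0.235  0.166] [ 0.617 -0.155  0.198] [ 0.651 -0.151  0.315]
scene [384 246] 475 [ 0.628 -0.223  0.093] [ 0.643 -0.201  0.126] [ 0.659 -0.168  0.134]
scene [338 277] 693 [ 0.513 -0.277  0.06 ] [ 0.534 -0.217  0.108] [ 0.553 -0.191  0.152]
scene band top 135 [ 0.56  -0.214  0.199] [ 0.567 -0.199  0.21 ] [ 0.624 -0.144  0.217]
```

apply_moves --motion '[{"xyz": [0,0,0],"twist": 0,"jaw": -0.7},{"xyz": [0,0,0],"twist": 0,"jaw": -0.69},{"xyz": [0,0,0],"twist": 0,"jaw": -0.68},{"xyz": [0,0,0],"twist": 0,"jaw": -0.67},{"xyz": [0,0,0],"twist": 0,"jaw": -0.66}]'

```text
time: 20.45
ee_pos: [0.5092, -0.1911, 0.1361]
tcp_rot: [179.5, 2.9, -97.5]
wrist_force: [-0.1, -1.1, -2.0]
opening: 0.0142
grasp_force: 1.3
```

```bash
python3 st.py
```

```text
20.45 [ 0.5092 -0.1911  0.1361] F [-0.1 -1.1 -2. ] grip 1.3 0.0142
top [359 189] 282 [ 0.614 -0.198  0.092] [ 0.642 -0.174  0.12 ] [ 0.659 -0.153  0.196]
top band top 402 [ 0.562 -0.157  0.198] [ 0.587 -0.144  0.203] [ 0.617 -0.129  0.209]
scene [365 220] 112 [ 0.533 -0.23   0.158] [ 0.616 -0.154  0.196] [ 0.651 -0.147  0.307]
scene [381 244] 377 [ 0.59  -0.231  0.083] [ 0.642 -0.186  0.118] [ 0.656 -0.154  0.189]
scene [335 278] 695 [ 0.511 -0.225  0.052] [ 0.533 -0.209  0.099] [ 0.553 -0.186  0.125]
scene band top 139 [ 0.56  -0.214  0.198] [ 0.567 -0.199  0.211] [ 0.618 -0.145  0.218]
```

apply_moves --motion '[{"xyz": [0,0,0],"twist": 0,"jaw": -0.63},{"xyz": [0,0,0],"twist": 0,"jaw": -0.6},{"xyz": [0,0,0],"twist": 0,"jaw": -0.57},{"xyz": [0,0,0],"twist": 0,"jaw": -0.54},{"xyz": [0,0,0],"twist": 0,"jaw": -0.5}]'

```text
time: 21.18
ee_pos: [0.5093, -0.1911, 0.1362]
tcp_rot: [179.5, 2.9, -97.5]
wrist_force: [-0.4, 0.1, 0.9]
opening: 0.0218
grasp_force: 0.0
```

```bash
python3 st.py
```

```text
21.18 [ 0.5093 -0.1911  0.1362] F [-0.4  0.1  0.9] grip 0.0 0.0218
top [353 184] 41 [ 0.636 -0.156  0.1  ] [ 0.657 -0.15   0.11 ] [ 0.672 -0.143  0.19 ]
top [329 186] 220 [ 0.632 -0.123  0.095] [ 0.649 -0.109  0.118] [ 0.669 -0.095  0.188]
top [341 234] 175 [ 0.533 -0.145  0.074] [ 0.546 -0.134  0.089] [ 0.557 -0.116  0.185]
top band top 281 [ 0.572 -0.158  0.197] [ 0.595 -0.144  0.199] [ 0.617 -0.129  0.203]
scene [364 220] 86 [ 0.535 -0.226  0.149] [ 0.615 -0.154  0.193] [ 0.663 -0.131  0.288]
scene [374 231] 403 [ 0.638 -0.169  0.08 ] [ 0.652 -0.153  0.116] [ 0.667 -0.121  0.124]
scene [336 272] 441 [ 0.52  -0.2    0.044] [ 0.551 -0.185  0.079] [ 0.572 -0.166  0.138]
scene band top 181 [ 0.56  -0.214  0.197] [ 0.568 -0.197  0.208] [ 0.612 -0.141  0.219]
```

apply_moves --motion '[{"xyz": [0,0,0],"twist": 0,"jaw": -0.4},{"xyz": [0,0,0],"twist": 0,"jaw": -0.3},{"xyz": [0,0,0],"twist": 0,"jaw": -0.2},{"xyz": [0,0,0],"twist": 0,"jaw": -0.1},{"xyz": [0,0,0],"twist": 0,"jaw": -0.1}]'

```text
time: 21.9
ee_pos: [0.5092, -0.191, 0.1361]
tcp_rot: [179.5, 2.9, -97.5]
wrist_force: [0.6, -0.2, 0.1]
opening: 0.0383
grasp_force: 0.0
```

apply_moves --motion '[{"xyz": [0,0,0],"twist": 0,"jaw": -0.1},{"xyz": [0,0,0],"twist": 0,"jaw": -0.1},{"xyz": [0,0,0],"twist": 0,"jaw": -0.1},{"xyz": [0,0,0],"twist": 0,"jaw": -0.1},{"xyz": [0,0,0],"twist": 0,"jaw": -0.1}]'

```text
time: 22.52
ee_pos: [0.5092, -0.1911, 0.1361]
tcp_rot: [179.5, 2.9, -97.5]
wrist_force: [-0.5, 0.5, -0.0]
opening: 0.0383
grasp_force: 0.0
```

```bash
python3 st.py; python3 st.py | tail -5
```

```text
22.52 [ 0.5092 -0.1911  0.1361] F [-0.5  0.5 -0. ] grip 0.0 0.0383
top [336 189] 189 [ 0.628 -0.132  0.098] [ 0.644 -0.122  0.113] [ 0.661 -0.107  0.192]
top [361 191] 35 [ 0.635 -0.167  0.096] [ 0.645 -0.164  0.103] [ 0.658 -0.156  0.184]
top [337 242] 162 [ 0.524 -0.131  0.081] [ 0.537 -0.121  0.095] [ 0.55  -0.106  0.178]
top [362 242] 31 [ 0.524 -0.167  0.072] [ 0.54  -0.164  0.083] [ 0.551 -0.155  0.169]
top band top 295 [ 0.565 -0.156  0.197] [ 0.588 -0.144  0.199] [ 0.611 -0.132  0.203]
scene [365 224] 84 [ 0.561 -0.194  0.17 ] [ 0.616 -0.158  0.189] [ 0.643 -0.156  0.244]
scene [376 236] 344 [ 0.588 -0.232  0.081] [ 0.645 -0.161  0.115] [ 0.658 -0.131  0.191]
scene [327 267] 455 [ 0.492 -0.208  0.046] [ 0.535 -0.166  0.083] [ 0.552 -0.145  0.193]
scene band top 185 [ 0.561 -0.215  0.197] [ 0.567 -0.205  0.215] [ 0.605 -0.145  0.223]
top band top 264 [ 0.568 -0.156  0.197] [ 0.592 -0.144  0.199] [ 0.613 -0.1    0.202]
scene [364 223] 96 [ 0.536 -0.224  0.173] [ 0.616 -0.158  0.191] [ 0.645 -0.156  0.29 ]
scene [378 237] 436 [ 0.589 -0.233  0.077] [ 0.648 -0.17   0.115] [ 0.662 -0.138  0.19 ]
scene [329 266] 552 [ 0.504 -0.204  0.044] [ 0.537 -0.176  0.082] [ 0.558 -0.144  0.187]
scene band top 206 [ 0.56  -0.215  0.197] [ 0.568 -0.202  0.213] [ 0.611 -0.145  0.223]
```

apply_moves --motion '[{"xyz": [7,2,0],"twist": 0,"jaw": -0.1},{"xyz": [14,4,0],"twist": 0,"jaw": -0.1},{"xyz": [14,4,-20],"twist": 0,"jaw": -0.1},{"xyz": [14,4,-60],"twist": 0,"jaw": -0.1},{"xyz": [14,4,-110],"twist": 0,"jaw": -0.1}]'

```text
time: 23.35
ee_pos: [0.5031, -0.2105, 0.2457]
tcp_rot: [179.4, 3.0, -97.6]
wrist_force: [0.5, 0.1, -0.6]
opening: 0.0383
grasp_force: 0.0
```

apply_moves --motion '[{"xyz": [0,40,-30],"twist": 0,"jaw": -0.1},{"xyz": [0,90,-40],"twist": 0,"jaw": -0.1},{"xyz": [0,120,-40],"twist": 0,"jaw": -0.1},{"xyz": [0,120,-40],"twist": 0,"jaw": -0.1},{"xyz": [0,120,-40],"twist": 0,"jaw": -0.1}]'

```text
time: 23.98
ee_pos: [0.3852, -0.1969, 0.2863]
tcp_rot: [179.5, 2.9, -97.6]
wrist_force: [0.7, 0.4, -0.4]
opening: 0.0385
grasp_force: 0.0
```

apply_moves --motion '[{"xyz": [0,0,0],"twist": 0,"jaw": -0.1},{"xyz": [0,0,0],"twist": 0,"jaw": -0.1},{"xyz": [0,0,0],"twist": 0,"jaw": -0.1},{"xyz": [0,0,0],"twist": 0,"jaw": -0.1},{"xyz": [0,0,0],"twist": 0,"jaw": -0.1}]'

```text
time: 24.6
ee_pos: [0.3849, -0.1965, 0.2863]
tcp_rot: [179.5, 2.9, -97.5]
wrist_force: [0.3, -0.0, -0.3]
opening: 0.0384
grasp_force: 0.0
```

```bash
python3 st.py; python3 - <<'E'
from h import *
t,_=cloud("top"); s,_=cloud("scene")
c=np.zeros((540,800,3),np.uint8); c[:,:400]=cv2.resize(s[130:400,200:400],(400,540)); c[:400,400:]=cv2.resize(t[170:330,320:480],(400,400)); c[400:540,400:640]=cv2.resize(t[265:335,190:310],(240,140))
save(c,"end.png")
E
```

```text
24.6 [ 0.3849 -0.1965  0.2863] F [ 0.3 -0.  -0.3] grip 0.0 0.0384
top [337 191] 156 [ 0.628 -0.132  0.094] [ 0.641 -0.123  0.109] [ 0.658 -0.11   0.188]
top [361 191] 53 [ 0.633 -0.171  0.09 ] [ 0.643 -0.165  0.103] [ 0.657 -0.156  0.185]
top [363 243] 50 [ 0.521 -0.172  0.042] [ 0.535 -0.166  0.088] [ 0.548 -0.157  0.166]
top [339 244] 155 [ 0.519 -0.133  0.078] [ 0.534 -0.125  0.095] [ 0.547 -0.111  0.176]
top band top 279 [ 0.565 -0.157  0.197] [ 0.588 -0.144  0.199] [ 0.609 -0.132  0.202]
scene [324 224] 856 [ 0.511 -0.177  0.054] [ 0.535 -0.159  0.096] [ 0.631 -0.134  0.196]
scene [376 238] 246 [ 0.587 -0.236  0.092] [ 0.643 -0.16   0.112] [ 0.654 -0.131  0.192]
scene band top 250 [ 0.564 -0.159  0.197] [ 0.584 -0.146  0.199] [ 0.605 -0.135  0.201]
```

View pics/end.png

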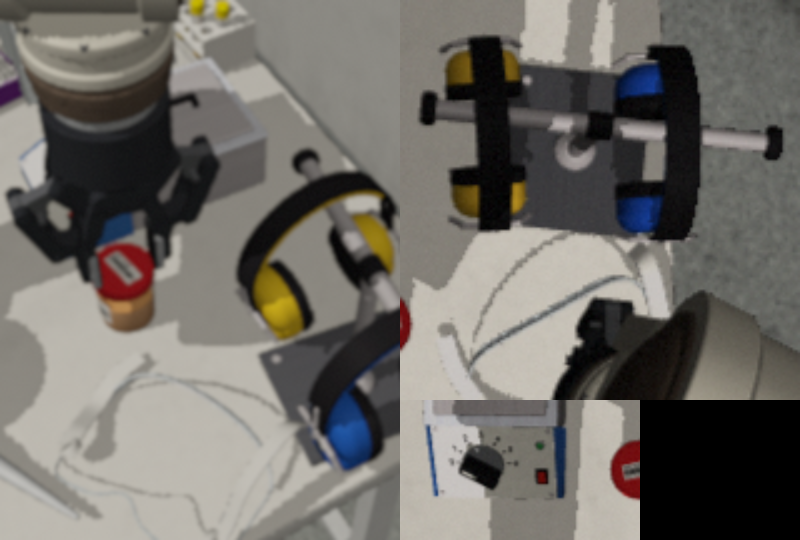

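The pair hangs level on the free half at (490,120), a cup on each side; the blue pair and jar are unmoved, and the dial at (480,465) points to 1. I let the swing die out, check, and hand in.

apply_moves --motion '[{"xyz": [0,0,0],"twist": 0,"jaw": -0.1},{"xyz": [0,0,0],"twist": 0,"jaw": -0.1},{"xyz": [0,0,0],"twist": 0,"jaw": -0.1},{"xyz": [0,0,0],"twist": 0,"jaw": -0.1},{"xyz": [0,0,0],"twist": 0,"jaw": -0.1}]'

```text
time: 25.42
ee_pos: [0.3849, -0.1965, 0.2863]
tcp_rot: [179.5, 2.9, -97.5]
wrist_force: [0.2, 0.1, -0.4]
opening: 0.0382
grasp_force: 0.0
```

apply_moves --motion '[{"xyz": [0,0,0],"twist": 0,"jaw": -0.1},{"xyz": [0,0,0],"twist": 0,"jaw": -0.1},{"xyz": [0,0,0],"twist": 0,"jaw": -0.1},{"xyz": [0,0,0],"twist": 0,"jaw": -0.1},{"xyz": [0,0,0],"twist": 0,"jaw": -0.1}]'

```text
time: 26.05
ee_pos: [0.3848, -0.1966, 0.2863]
tcp_rot: [179.5, 2.9, -97.5]
wrist_force: [-0.0, 0.3, 0.6]
opening: 0.0387
grasp_force: 0.0
```

```bash
python3 st.py; python3 -c "
from workcell import bot
print(bot.job_done())"
```

```text
26.05 [ 0.3848 -0.1966  0.2863] F [-0.   0.3  0.6] grip 0.0 0.0387
top [360 189] 65 [ 0.634 -0.172  0.093] [ 0.646 -0.165  0.105] [ 0.66  -0.156  0.182]
top [338 190] 148 [ 0.63  -0.132  0.093] [ 0.644 -0.124  0.109] [ 0.659 -0.112  0.188]
top [340 240] 142 [ 0.523 -0.134  0.078] [ 0.537 -0.125  0.093] [ 0.551 -0.114  0.175]
top [363 241] 59 [ 0.527 -0.173  0.075] [ 0.539 -0.168  0.087] [ 0.55  -0.163  0.095]
top band top 263 [ 0.567 -0.156  0.197] [ 0.588 -0.144  0.199] [ 0.611 -0.132  0.202]
scene [325 224] 850 [ 0.511 -0.177  0.052] [ 0.536 -0.159  0.095] [ 0.628 -0.134  0.196]
scene [376 237] 286 [ 0.587 -0.235  0.087] [ 0.645 -0.16   0.113] [ 0.656 -0.13   0.192]
scene band top 230 [ 0.569 -0.16   0.197] [ 0.586 -0.147  0.199] [ 0.605 -0.135  0.201]
the job is handed in; nothing more can be done
None
```

The job is handed in at 26 s: the dial measured within about 1° of setting 1, and the yellow pair hangs by its headband on the free half of the bar, a cup on each side; the blue pair and jar looked unmoved in the last picture, though I didn't measure them, and the verdict isn't shown to me.

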